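# Present a batch plate to the code reader, label up

## Robot

A 7-joint arm with a two-finger parallel gripper is mounted at the origin on a cart in front of the work surface, level with it; the furniture and walls round the work are solid. World frame = base frame: x ahead of the robot, y to its left, z up, the work surface at z = 0. Lengths are in m, angles in rad, forces in N, time in s.
With the tool pointing down it reaches from about 0.425 to 0.925 m from the base axis. Payload 6.8 kg.
Tool frame: the origin (TCP) lies on the centre line of the jaws, within the pads' length; the fingertips stand 22 mm ahead of it and the grasp point (between the pads) lies 3 mm ahead of it (arm.tip_extent is the distance from the TCP to the fingertips, in m); z points along the fingers, y is the line along which they close (so a half turn about z gives the same grasp; the last joint's range is limited). The gripper opens to 85 mm and grips with 20 to 120 N. Pads are 22 mm wide; open, the fingers measure 114 mm over their backs; the gripper's body (76 mm by 85 mm) begins 54 mm behind the grasp point. The pads swing forward as they close: fully open they stand 13 mm farther back than shut.
Start: joints at [1.051, 0.477, 0.022, 1.555, -0.011, 1.109, -0.083], TCP at [0.27, -0.619, 0.224] pointing down, gripper open.
Joint ranges: [-2.96, 2.96], [-0.34, 2.1], [-1.41, 1.46], [0.24, 2.44], [-1.37, 4.51], [0.17, 1.92], [-2.96, 2.96]. Speed limits (rad/s): [2.39, 2.39, 3.14, 3.14, 3.14, 3.14, 3.14].

## Interface

Orientations are given as a rotation vector (axis times angle).
In Python, from station import arm, imaging, finder gives the robot as it stands.
- The arm moves only by the tool play_rows, never from a script. Its argument "increments" is a list of rows, each a list of 3 entries, a list of its own where there are three numbers: the shift along the tool's x, y, z in units of 25 mm (1.0 is 25 mm), then the turn, a rotation vector about the tool's x, y, z in units of 8 degrees (1.0 is 8 degrees), then the opening, from -1 (shut) to 1 (fully open). In form: [[[tx, ty, tz], [wx, wy, wz], jaw], ...]. A call has 1 to 8 rows; each row shifts and turns the commanded pose from where the row before left it, along the tool's axes as they then stand; what a row does not reach is not made up. A row lasts 1/10 s, in which the tool goes at most 50 mm and 8.59 degrees, less where a joint would pass 70% of its speed; a pose out of reach is approached as far as the arm can. A call is refused whole if a number of a shift passes 1 or a number of a turn 1, either way. A call with a gripper value outside its range is refused whole. The fingers move at their own pace and stop on an object; "grip_force" is the grip in N (left out, the last holds). Time passes only in rows, so rows that do not move let the fingers close. It gives the time, the measured TCP pose, the force, the opening and the grip force at its end, in the units of the state.
- arm.state(): the state, without advancing time (a new reading comes with each control period).
- imaging.read_camera(name): name is "side" or "top"; returns a dict with "image" (480x640x3 uint8, blue, green, red), "range_z" (480x640 float32, m along the optical axis (not along the pixel's ray), 0 where there is no reading), "fx", "fy", "cx", "cy" (pixels), "dist_coeffs" ([k1, k2, p1, p2, k3] as OpenCV has them; the pictures are not rectified), "cam_to_world" (4x4, takes a point from camera to world coordinates). Camera axes: x right, y up, looking along -z (the intrinsics and any distortion apply to the point x, -y, -z); pixel columns grow to the right and rows downward; lengths in m; the calibration is good to about 2 mm. A picture is of the moment at which its call begins.
- arm.job_done(): hands the job in; it is judged then, once.
Trained networks look in a picture, given as the dict that the camera call returned (one of the last four; its "shot" number tells which), for a name from the list of things; names that differ only in an ending like _2 or _b are one class to them, and where a whole thing is asked for, a point or a joint stands for the part that bears it (a point fixed in the world has none). Each returns a list of dicts, best first, with "p" (0 to 1); they miss things now and then, are a little off and sometimes report something else, mostly with a low value. They report only what shows in the picture. A call takes as long as a camera call. They do not tell look-alikes from the thing itself.
- finder.recognise(thing, picture): "bbox" ([left, top, right, bottom] as shares, 0 to 1, of the picture: columns of its width, rows of its height, round what is visible of it).
The state is a dict: "t": time; "joint_pos": joint angles; "dq": joint speeds; "tau": joint torques, N m; "ee_pos": TCP position; "eef_rot": TCP orientation; "ft_force": force on the tool from outside, world axes, zero at the start; "moment": the same for the moment, N m; "grip_width": finger opening in m; "gripper_force": force on a finger pad.
Only numpy, scipy, OpenCV 4.12 (cv2) and the standard library are available. Lean on these libraries where they do the work, as an engineer would, in place of code of your own. Each camera call takes 0.05 s, during which the arm holds its last target. There are 200 camera calls.

## Task

Take the blue batch plate out of the rack by its plain end (the small corner notch marks the label end) and hold its label in front of the code reader: label face tilted up, squarely facing the reader's window, and centred at its reading distance, 110 mm straight out from the window. Keep the fingers off the label end, leave the orange plate, the timer and the ring cakes undisturbed, and finish still holding the plate steady there, touching nothing else.

Things in the scene. Friction and masses are not known exactly. Their poses are not given: they have to be found in the camera images.
- plate_center (a point): Centre of the blue plate, 120 long, 6 thick, 70 high, about 60 g, standing on its long edge in a rack slot (underside 12 mm, top edge 82 mm above the table). x runs from the notch end to the plain end, y out of the label face, z up. A 14 mm square notch is cut from the top corner of the -x end. Seen with the label facing you the notch is at the top right. Hold it by the plain +x half.
- plate_label (a point): Centre of the white 50 x 50 mm label with black bars, which is on one face only (+y), at the notch end: 30 mm from the plate's centre towards the notch, 6 mm below it, 3 mm out. Axes as the plate's: y points out of the label.
- spare_center (a point): Centre of the orange spare plate, same shape and axes as the blue one, in the other slot; stays there.
- rack: Grey fixed rack, base 136 x 104 x 12 mm, turned any way round; origin under its centre on the table, x along its slots. Two slots, 8 mm wide and 104 mm long, centred at y = +40 and -40 mm, between rails 8 mm thick whose tops are 38 mm above the table. Plates just lift out. Which plate stands in which slot varies.
- reader: Fixed code reader: dark base plate 110 x 110 x 12 mm, post 62 mm behind the origin (+x), grey head 62 wide, 48 high, 64 mm deep, 0.32 m tall overall; its black window (centre 12 mm before the origin, 250 mm up) looks to -x and 45 degrees downward. Origin at table height.
- reader_focus (a point): The reading point in free air, 110 mm straight out from the window along its line of sight, about 172 mm above the table; the label's centre belongs here. z points from here up to the window at 45 degrees (the direction in which the label must face), y is level.
- timer: White pocket timer 70 x 66 x 21 mm, bystander; origin under its centre.
- cake: Ring cake with chocolate chips, 78 mm across, 34 mm high, on the table, bystander; origin under its centre.
- cake_on_scale: Plain ring cake, 83 mm across, 35 mm high, on the scale, bystander; origin under its centre.
Things that resemble listed ones, but are neither listed nor needed, are in the scene too. There is more than one size of the part that bears plate_center; the job needs the larger.

How it is judged:
On the way:
1. the blue plate is lifted clear of the rack (height (world z) of plate_center above 0.1 m and contact force between plate and rack below 0.1 N), for 0.2 s.
At the end, for the whole second after the job is handed in: Fingers hold the blue plate in its plain half, steady, clear of rack and reader; label centre within 25 mm of the reading point, label turned up and facing the window within 0.3 rad; orange plate moved under 15 mm, timer and cakes under 20 mm (distance between plate_label and reader_focus below 0.025 m and angle between the y axis of plate_label and the z axis of reader_focus, either way round below 0.3 rad and angle between plate_label's own y axis and vertical below 1.2 rad and x of the grasp point in the frame of plate_center above 0.005 m and contact force between the fingers and plate above 1 N and contact force between plate and reader below 0.1 N and contact force between plate and rack below 0.1 N and linear speed of plate below 0.02 m/s and distance of spare_center from where it was at the start of the episode below 0.015 m and distance of each of timer, cake, cake_on_scale from where it was at the start of the episode below 0.02 m); the arm keeps its last pose, push and grip.
It fails at once if the orange plate is taken out or knocked (distance of spare_center from where it was at the start of the episode above 0.015 m).
It fails at once if the timer is pushed (distance of timer from where it was at the start of the episode above 0.02 m).
It fails at once if a ring cake is pushed (distance of any of cake, cake_on_scale from where it was at the start of the episode above 0.02 m).
It also fails if it takes over 45 s, if anything falls off the work surface, if the arm or the gripper's body presses on something with over 40 N, if the wrist force passes 120 N, or if a joint passes its speed limit or range.

## Working session

There is one attempt and no reset: what is moved stays moved. The work goes in short steps, Python scripts to look and compute and a tool call to move; the robot and the scene stay as the last step left them, time stands still between calls to the robot, and variables do not carry over. Pictures are saved under pics/ and viewed, at most 10 in all, crops included, and the job is handed in when it is done.

Besides the shell and the picture viewer there is one more tool, called after ">>>" by a JSON object that holds its "fn" and its "kwargs", one argument or row to a line. play_rows: Moves the arm, as the interface text tells. Its arguments: {"type":"object","properties":{"increments":{"type":"array"},"grip_force":{"type":"number"}},"required":["increments"]}

```bash
mkdir -p pics; ls; cat > h.py <<'E'
import numpy as np, cv2
from scipy.spatial.transform import Rotation as R
from station import arm, imaging, finder
def cloud(p):
    H,W=p['range_z'].shape
    u,v=np.meshgrid(np.arange(W),np.arange(H))
    K=np.array([[p['fx'],0,p['cx']],[0,p['fy'],p['cy']],[0,0,1]])
    n=cv2.undistortPoints(np.stack([u,v],-1).reshape(-1,1,2).astype(np.float64),K,np.array(p['dist_coeffs'],float)).reshape(H,W,2)
    z=p['range_z'].astype(float)
    c=np.stack([n[...,0]*z,-n[...,1]*z,-z,np.ones_like(z)],-1)
    w=c@np.array(p['cam_to_world']).T
    w=w[...,:3]; w[z==0]=np.nan
    return w
E
python3 - <<'E'
from h import *
import pickle
for c in ['side','top']:
    p=imaging.read_camera(c); cv2.imwrite(f'pics/{c}0.png',p['image']); pickle.dump(p,open(f'{c}0.pkl','wb'))
    print(c,np.round(p['cam_to_world'],2).tolist())
    for t in ['plate_center','spare_center','rack','reader','timer','cake','cake_on_scale','plate_label']:
        r=finder.recognise(t,p)
        print(t,[(np.round(np.array(d['bbox'])*[640,480,640,480]).astype(int).tolist(),round(d['p'],2)) for d in r[:4]])
s=arm.state();print(s['ee_pos'],s['eef_rot'],s['t'],s['grip_width'])
E
```

```text
pics
side [[0.87, 0.27, -0.42, -0.01], [-0.5, 0.44, -0.75, -1.01], [-0.01, 0.86, 0.52, 0.82], [0.0, 0.0, 0.0, 1.0]]
plate_center [([222, 254, 248, 276], 0.79), ([259, 235, 292, 268], 0.6)]
spare_center [([274, 227, 310, 256], 0.58)]
rack [([258, 239, 314, 278], 0.86)]
reader [([394, 174, 438, 286], 0.87)]
timer []
cake []
cake_on_scale [([387, 313, 424, 344], 0.72), ([258, 239, 292, 270], 0.23)]
plate_label [([221, 252, 248, 274], 0.88), ([257, 239, 294, 271], 0.62)]
top [[-0.33, 0.9, -0.29, 0.06], [-0.94, -0.32, 0.1, 0.15], [-0.01, 0.31, 0.95, 1.7], [0.0, 0.0, 0.0, 1.0]]
plate_center [([277, 265, 309, 297], 0.53)]
spare_center [([260, 245, 292, 277], 0.78)]
rack [([255, 254, 313, 305], 0.59)]
reader [([314, 115, 354, 188], 0.63)]
timer [([220, 339, 242, 368], 0.64)]
cake [([239, 202, 263, 231], 0.62)]
cake_on_scale [([411, 182, 441, 210], 0.6)]
plate_label [([277, 272, 307, 294], 0.58)]
[ 0.27017684 -0.61859347  0.22423609] [3.07517279e+00 6.42240320e-01 1.97674359e-05] 0.9 0.08549015128208434
```

View pics/side0.png

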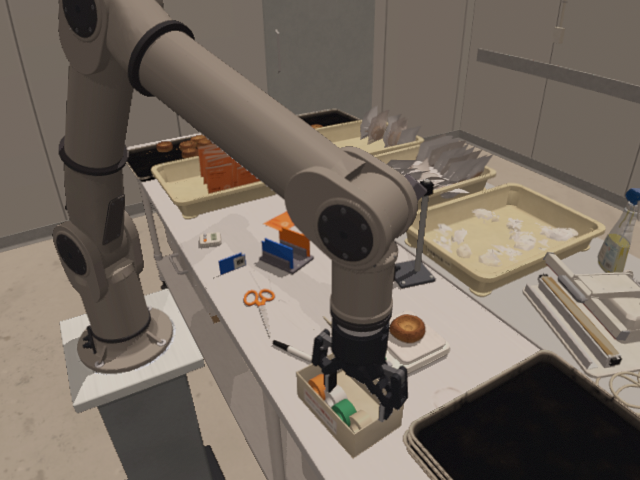

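View pics/top0.png

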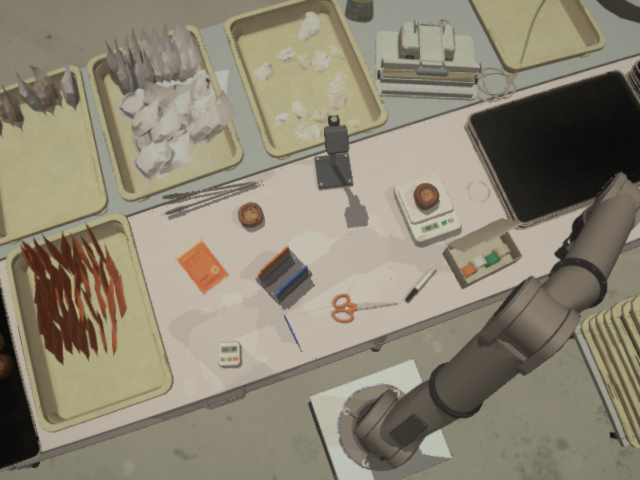

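Side view: the blue plate stands in the rack at about (277,252) with the orange one behind it at (295,240). A smaller blue plate stands free at (232,263), and that is the look-alike. In the top view the rack plate is at (292,283), the look-alike at (293,332) and the orange plate at (275,263). The orange sheet at (203,266) is not a plate. I choose the blue plate in the rack and will check it in a close crop.

```bash
python3 - <<'E'
from h import *
import pickle
a=pickle.load(open('side0.pkl','rb'));b=pickle.load(open('top0.pkl','rb'))
c1=cv2.resize(a['image'][215:290,210:320],None,fx=5,fy=5,interpolation=cv2.INTER_CUBIC)
c2=cv2.resize(b['image'][235:310,245:325],None,fx=5,fy=5,interpolation=cv2.INTER_CUBIC)
h=np.zeros((375*1,550+5,3),np.uint8)
cv2.imwrite('pics/crop.png',np.hstack([c1[:, :400],c2]))
for n,p in (('side',a),('top',b)):
    w=cloud(p); hsv=cv2.cvtColor(p['image'],cv2.COLOR_BGR2HSV)
    H,S,V=hsv[...,0].astype(int),hsv[...,1],hsv[...,2]
    for col,m in (('blue',(abs(H-112)<14)&(S>120)&(V>50)),('orange',((H<14))&(S>150))):
        box=np.zeros_like(m); 
        if n=='side': box[222:280,215:320]=1
        else: box[240:350,250:320]=1
        k,l,st,_=cv2.connectedComponentsWithStats((m&box).astype(np.uint8))
        for i in range(1,k):
            if st[i,4]<30: continue
            q=w[(l==i)]; q=q[np.isfinite(q[:,0])]
            print(n,col,st[i].tolist(),'min',np.round(np.percentile(q,3,axis=0),3),'max',np.round(np.percentile(q,97,axis=0),3))
            t=q[q[:,2]>0.075]
            if len(t)>5:
                m0=t[:,:2].mean(0);u,s,vt=np.linalg.svd(t[:,:2]-m0); pr=(t[:,:2]-m0)@vt[0]
                print('  top',m0.round(4),vt[0].round(3),pr.min().round(3),pr.max().round(3),len(t))
E
```

```text
side blue [262, 239, 31, 30, 415] min [0.444 0.044 0.03 ] max [0.489 0.141 0.084]
  top [0.4684 0.0868] [ 0.417 -0.909] -0.053 0.047 82
side blue [219, 253, 22, 21, 201] min [0.302 0.137 0.007] max [0.361 0.148 0.052]
side orange [265, 222, 45, 34, 505] min [0.516 0.079 0.001] max [0.601 0.341 0.083]
  top [0.5206 0.0884] [0.422 0.906] -0.744 0.075 78
top blue [280, 267, 26, 24, 48] min [0.451 0.052 0.076] max [0.49  0.135 0.092]
  top [0.47   0.0936] [-0.408  0.913] -0.049 0.049 47
top orange [262, 248, 25, 23, 46] min [0.525 0.085 0.077] max [0.562 0.166 0.089]
  top [0.5429 0.1253] [-0.411  0.912] -0.048 0.047 45
```

View pics/crop.png

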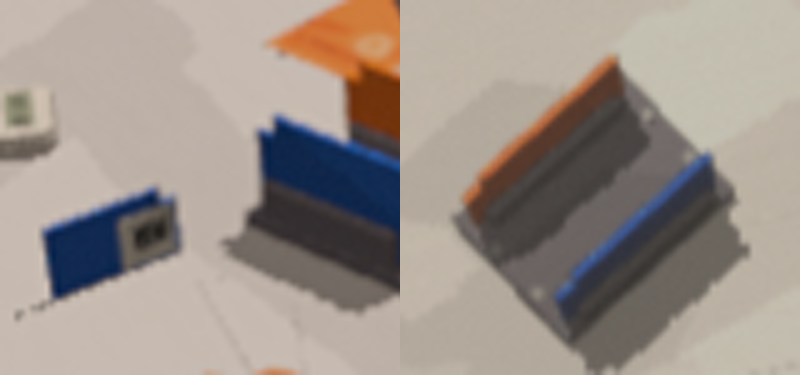

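The crop shows the rack plate as a plain blue face towards the robot with its notch at top left, at the +y end. So the label is on the far face, towards the orange plate, and the plain end is at -y. The free-standing one is small, with a top at 52 mm, and is the decoy. Next I measure the reader and refine the rack pose.

```bash
python3 - <<'E'
from h import *
import pickle
a=pickle.load(open('side0.pkl','rb'));b=pickle.load(open('top0.pkl','rb'))
for n,p,bx in (('side',a,(388,165,445,295)),('top',b,(305,110,365,195))):
    w=cloud(p); q=w[bx[1]:bx[3],bx[0]:bx[2]]; im=p['image'][bx[1]:bx[3],bx[0]:bx[2]]
    g=im.max(-1); print(n)
    for lo,hi,gm in ((0.006,0.02,110),(0.03,0.2,255),(0.2,0.34,255),(0.3,0.34,255)):
        m=(q[...,2]>lo)&(q[...,2]<hi)&(g<gm)
        if lo>0.1:
            pass
        t=q[m]; 
        if len(t)<8: continue
        med=np.median(t,axis=0); t=t[np.linalg.norm(t[:,:2]-med[:2],axis=1)<0.11]
        r=cv2.minAreaRect(t[:,:2].astype(np.float32)*1000)
        print(lo,hi,len(t),'med',med.round(3),'rect',np.round(r[0],0),np.round(r[1],0),round(r[2],1), 'min',t.min(0).round(3),'max',t.max(0).round(3))
w=cloud(b)
q=w[240:315,245:325]; m=(q[...,2]>0.004)&(q[...,2]<0.1)
t=q[m]; r=cv2.minAreaRect(t[:,:2].astype(np.float32)*1000); print('rack top',r,len(t))
s=np.abs(b['range_z']-0)
for nm,(u,v) in dict(timer=(231,354),cake=(251,215),scalecake=(427,196)).items(): print(nm,w[v,u].round(3))
c1=cv2.resize(a['image'][165:295,380:450],None,fx=4,fy=4,interpolation=cv2.INTER_CUBIC)
c2=cv2.resize(b['image'][105:235,290:380],None,fx=4,fy=4,interpolation=cv2.INTER_CUBIC)
cv2.imwrite('pics/crop2.png',np.hstack([c1,c2]))
E
```

```text
side
0.006 0.02 698 med [ 0.775 -0.156  0.013] rect [ 796. -151.] [108. 159.] 79.4 min [ 0.71  -0.207  0.006] max [ 0.875 -0.092  0.02 ]
0.03 0.2 498 med [1.001 0.019 0.079] rect [994.  28.] [204. 107.] 42.2 min [ 0.905 -0.066  0.03 ] max [1.064 0.118 0.088]
0.2 0.34 519 med [ 0.786 -0.158  0.284] rect [ 776. -148.] [62. 73.] 71.5 min [ 0.734 -0.174  0.2  ] max [ 0.812 -0.108  0.314]
0.3 0.34 106 med [ 0.748 -0.149  0.306] rect [ 748. -139.] [62. 24.] 83.0 min [ 0.734 -0.17   0.3  ] max [ 0.763 -0.108  0.314]
top
0.006 0.02 895 med [ 0.773 -0.138  0.013] rect [ 776. -142.] [107. 113.] 77.8 min [ 0.713 -0.203  0.006] max [ 0.838 -0.079  0.02 ]
0.03 0.2 653 med [ 0.899 -0.14   0.045] rect [ 884. -167.] [154. 190.] 71.0 min [ 0.79  -0.249  0.03 ] max [ 0.991 -0.074  0.1  ]
0.2 0.34 771 med [ 0.745 -0.137  0.293] rect [ 763. -139.] [ 62. 106.] 77.1 min [ 0.707 -0.174  0.243] max [ 0.816 -0.1    0.319]
0.3 0.34 224 med [ 0.753 -0.137  0.307] rect [ 770. -141.] [60. 65.] 76.7 min [ 0.733 -0.169  0.3  ] max [ 0.8   -0.106  0.319]
rack top ((504.230224609375, 113.49501037597656), (240.4799041748047, 228.86097717285156), 70.34654998779297) 2383
timer [0.334 0.33  0.017]
cake [0.721 0.147 0.011]
scalecake [ 0.582 -0.374  0.057]
```

View pics/crop2.png

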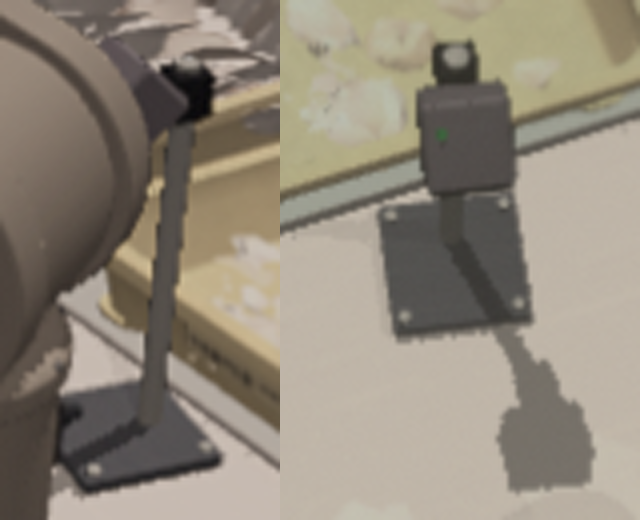

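The reader's yaw is about -13°, origin (0.740,-0.134), which puts the focus at about (0.652,-0.114,0.172). The side view (left) has the reader's post on its base, and the top view (right) has the head and mount over the base, consistent with those figures. I now plan the move to pre-grasp.

```bash
cat >> h.py <<'E'
from scipy.linalg import logm, expm
def T(p,Rm):
    t=np.eye(4); t[:3,:3]=Rm; t[:3,3]=p; return t
def cur():
    s=arm.state(); return T(s['ee_pos'],R.from_rotvec(s['eef_rot']).as_matrix())
def row(A,B,n):
    S=expm(np.real(logm(np.linalg.inv(A)@B))/n)
    return (S[:3,3]/0.025).round(3).tolist(), (np.degrees(R.from_matrix(S[:3,:3]).as_rotvec())/8).round(3).tolist()
def log():
    s=arm.state(); open('log.txt','a').write(repr([list(map(float,s[k])) for k in('joint_pos','ee_pos','eef_rot')])+'\n'); return s
# plate in rack
px=np.array([0.41,-0.912,0]);px/=np.linalg.norm(px);pz=np.array([0,0,1.]);py=np.cross(pz,px)
PC=np.array([0.467,0.100,0.047])
def tool_at_plate(P,X,Y,Z,gx=0.036,h=0.019): # tool origin above plate centre h
    return T(P+gx*X+h*Z, np.column_stack([-X,Y,-Z]))
E
python3 - <<'E'
from h import *
log()
G=tool_at_plate(PC,px,py,pz); G[2,3]=0.18
A=cur(); 
for n in (28,32): print(n,row(A,G,n))
S=expm(np.real(logm(np.linalg.inv(A)@G))/4)
for i in range(5): print((A@np.linalg.matrix_power(S,i))[:3,3].round(3))
E
```

```text
28 ([1.135, -0.111, 0.063], [0.0, 0.0, -0.405])
32 ([0.993, -0.093, 0.055], [0.0, 0.0, -0.354])
[ 0.27  -0.619  0.224]
[ 0.425 -0.494  0.213]
[ 0.519 -0.32   0.202]
[ 0.539 -0.123  0.191]
[0.482 0.067 0.18 ]
```

>>> {"fn": "play_rows", "kwargs": {
  "increments": [
    [[0.99,-0.09,0.055],[0,0,-0.35],0.2],
    [[0.99,-0.09,0.055],[0,0,-0.35],0.2],
    [[0.99,-0.09,0.055],[0,0,-0.35],0.2],
    [[0.99,-0.09,0.055],[0,0,-0.35],0.2],
    [[0.99,-0.09,0.055],[0,0,-0.35],0.2],
    [[0.99,-0.09,0.055],[0,0,-0.35],0.2],
    [[0.99,-0.09,0.055],[0,0,-0.35],0.2],
    [[0.99,-0.09,0.055],[0,0,-0.35],0.2]
  ]
}}

```text
t: 1.7
ee_pos: [0.4261, -0.4937, 0.2131]
eef_rot: [2.889, 1.233, 0.0]
ft_force: [0.2, 0.3, -0.5]
grip_width: 0.0511
gripper_force: 0.0
```

```bash
python3 -c "
from h import *
s=log();print(s['joint_pos'])"
```

```text
[ 0.84426181  0.45268131 -0.11157719  1.61878892  0.05548774  1.07312964
 -0.04647225]
```

>>> {"fn": "play_rows", "kwargs": {
  "increments": [
    [[0.99,-0.09,0.055],[0,0,-0.35],0.2],
    [[0.99,-0.09,0.055],[0,0,-0.35],0.2],
    [[0.99,-0.09,0.055],[0,0,-0.35],0.2],
    [[0.99,-0.09,0.055],[0,0,-0.35],0.2],
    [[0.99,-0.09,0.055],[0,0,-0.35],0.2],
    [[0.99,-0.09,0.055],[0,0,-0.35],0.2],
    [[0.99,-0.09,0.055],[0,0,-0.35],0.2],
    [[0.99,-0.09,0.055],[0,0,-0.35],0.2]
  ]
}}

```text
t: 2.5
ee_pos: [0.5211, -0.3206, 0.2021]
eef_rot: [2.595, 1.771, 0.0]
ft_force: [0.5, 0.6, -0.3]
grip_width: 0.0511
gripper_force: 0.0
```

```bash
python3 - <<'E'
from h import *
s=log();print(s['joint_pos'],s['ee_pos'])
G=tool_at_plate(PC,px,py,pz); G[2,3]=0.18
A=cur()
for n in (14,15,16): print(n,row(A,G,n))
E
```

```text
[ 0.64236932  0.40834474 -0.25250645  1.72209593  0.11631629  1.02571264
 -0.02368891] [ 0.52108224 -0.32062272  0.20212498]
14 ([1.137, -0.12, 0.063], [0.0, 0.0, -0.407])
15 ([1.062, -0.11, 0.059], [0.0, 0.0, -0.38])
16 ([0.995, -0.101, 0.055], [0.0, 0.0, -0.356])
```

>>> {"fn": "play_rows", "kwargs": {
  "increments": [
    [[0.995,-0.1,0.055],[0,0,-0.356],0.2],
    [[0.995,-0.1,0.055],[0,0,-0.356],0.2],
    [[0.995,-0.1,0.055],[0,0,-0.356],0.2],
    [[0.995,-0.1,0.055],[0,0,-0.356],0.2],
    [[0.995,-0.1,0.055],[0,0,-0.356],0.2],
    [[0.995,-0.1,0.055],[0,0,-0.356],0.2],
    [[0.995,-0.1,0.055],[0,0,-0.356],0.2],
    [[0.995,-0.1,0.055],[0,0,-0.356],0.2]
  ]
}}

```text
t: 3.3
ee_pos: [0.5407, -0.1229, 0.1911]
eef_rot: [2.194, 2.249, 0.0]
ft_force: [-0.6, 0.5, -0.1]
grip_width: 0.0512
gripper_force: 0.0
```

```bash
python3 -c "
from h import *
s=log();print(s['joint_pos'])"
```

```text
[ 0.44243322  0.34602386 -0.40876751  1.85888385  0.16423869  0.96949088
 -0.01329254]
```

>>> {"fn": "play_rows", "kwargs": {
  "increments": [
    [[0.995,-0.1,0.055],[0,0,-0.356],0.2],
    [[0.995,-0.1,0.055],[0,0,-0.356],0.2],
    [[0.995,-0.1,0.055],[0,0,-0.356],0.2],
    [[0.995,-0.1,0.055],[0,0,-0.356],0.2],
    [[0.995,-0.1,0.055],[0,0,-0.356],0.2],
    [[0.995,-0.1,0.055],[0,0,-0.356],0.2],
    [[0.995,-0.1,0.055],[0,0,-0.356],0.2],
    [[0.995,-0.1,0.055],[0,0,-0.356],0.2],
    [[0,0,0],[0,0,0],0.2]
  ]
}}

```text
invalid input at $.increments: expected 1 to 8 rows
```

>>> {"fn": "play_rows", "kwargs": {
  "increments": [
    [[0.995,-0.1,0.055],[0,0,-0.356],0.2],
    [[0.995,-0.1,0.055],[0,0,-0.356],0.2],
    [[0.995,-0.1,0.055],[0,0,-0.356],0.2],
    [[0.995,-0.1,0.055],[0,0,-0.356],0.2],
    [[0.995,-0.1,0.055],[0,0,-0.356],0.2],
    [[0.995,-0.1,0.055],[0,0,-0.356],0.2],
    [[0.995,-0.1,0.055],[0,0,-0.356],0.2],
    [[0.995,-0.1,0.055],[0,0,-0.356],0.2]
  ]
}}

```text
t: 4.1
ee_pos: [0.4822, 0.067, 0.1801]
eef_rot: [1.706, 2.638, -0.0]
ft_force: [1.2, 0.6, -0.3]
grip_width: 0.0511
gripper_force: 0.0
```

```bash
python3 - <<'E'
from h import *
import pickle
s=log();print(s['joint_pos'],s['ee_pos'])
# kinematic fit: z y z y z y z
from scipy.optimize import least_squares
D=[eval(l) for l in open('log.txt')]
import itertools
def fk(q,sg,x):
    off,d1,d3,d5,d7,psi,a4=x[:7]
    M=T([0,0,0],R.from_euler('z',off).as_matrix())
    ax='zyzyzyz'
    d=[d1,0,d3,0,d5,0,d7]
    for i in range(7):
        M=M@T([0,0,d[i]] if ax[i]=='z' and i!=6 else [0,0,0],np.eye(3))@T([0,0,0],R.from_euler(ax[i],sg[i]*q[i]).as_matrix())
    return M@T([0,0,d7],R.from_euler('z',psi).as_matrix())
best=None
for sg in itertools.product([-1],[1],[1,-1],[1],[1,-1],[1],[1,-1]):
  for off in (0,1.5,3,-1.5):
   for psi in (0,1.5,3,-1.5):
    def res(x):
        o=[]
        for q,p,r in D:
            M=fk(q,sg,x); o+=list(M[:3,3]-p)+list(0.3*(R.from_matrix(M[:3,:3].T)*R.from_rotvec(r)).as_rotvec())
        return o
    f=least_squares(res,[off,.34,.5,.5,.3,psi,0])
    if best is None or f.cost<best[0]: best=(f.cost,sg,f.x,np.abs(f.fun).max())
print(best)
pickle.dump((best[1],best[2]),open('kin.pkl','wb'))
G=tool_at_plate(PC,px,py,pz)
print(row(cur(),G,6))
E
```

```text
[ 0.23846717  0.2740242  -0.5843494   2.00946753  0.19020072  0.9106304
 -0.0237214 ] [0.4821837  0.06702545 0.18009182]
(np.float64(5.618583369255727e-05), (-1, 1, -1, 1, -1, 1, -1), array([-9.17024821e-02,  1.01829090e+02,  5.69130872e-01,  4.50488820e-01,
        1.01915517e+02,  1.47909384e+00,  0.00000000e+00]), np.float64(0.0056212100758270545))
([0.002, -0.002, 0.761], [0.0, 0.0, -0.0])
```

>>> {"fn": "play_rows", "kwargs": {
  "increments": [
    [[0,0,0.76],[0,0,0],0.2],
    [[0,0,0.76],[0,0,0],0.2],
    [[0,0,0.76],[0,0,0],0.2],
    [[0,0,0.76],[0,0,0],0.0],
    [[0,0,0.76],[0,0,0],-0.2],
    [[0,0,0.76],[0,0,0],-0.4],
    [[0,0,0],[0,0,0],-0.5],
    [[0,0,0],[0,0,0],-0.5]
  ],
  "grip_force": 40
}}

```text
t: 4.9
ee_pos: [0.4827, 0.0659, 0.0664]
eef_rot: [-1.71, -2.635, 0.0]
ft_force: [-0.9, -0.8, 0.1]
grip_width: 0.0209
gripper_force: 0.0
```

```bash
python3 - <<'E'
from h import *
s=log();print(s['ee_pos'])
p=imaging.read_camera('side')
cv2.imwrite('pics/pre.png',cv2.resize(p['image'][190:300,220:350],None,fx=6,fy=5,interpolation=cv2.INTER_CUBIC)[:550])
E
```

```text
[0.48274748 0.06590279 0.06638703]
```

View pics/pre.png

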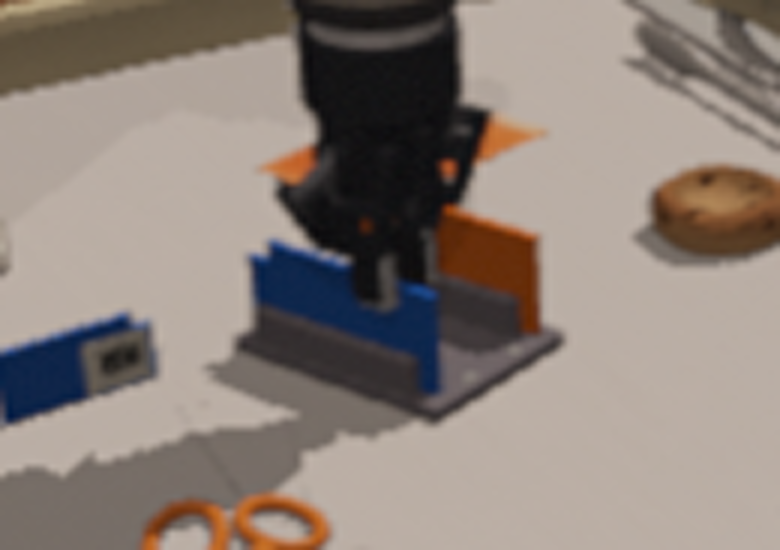

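The fingers straddle the blue plate: near finger at about (378,290) in the crop, far finger at (425,255). That is in the plain half, well away from the notch at (260,250). I close now.

>>> {"fn": "play_rows", "kwargs": {
  "increments": [
    [[0,0,0],[0,0,0],-0.7],
    [[0,0,0],[0,0,0],-0.8],
    [[0,0,0],[0,0,0],-1],
    [[0,0,0],[0,0,0],-1],
    [[0,0,0],[0,0,0],-1],
    [[0,0,0],[0,0,0],-1]
  ],
  "grip_force": 50
}}

```text
t: 5.55
ee_pos: [0.4841, 0.0654, 0.0671]
eef_rot: [1.711, 2.633, 0.002]
ft_force: [-0.5, 0.1, 6.1]
grip_width: 0.0041
gripper_force: 50.4
```

>>> {"fn": "play_rows", "kwargs": {
  "increments": [
    [[0,0,-0.3],[0,0,0],-1],
    [[0,0,-0.6],[0,0,0],-1],
    [[0,0,-0.8],[0,0,0],-1],
    [[0,0,-0.8],[0,0,0],-1],
    [[0,0,-0.8],[0,0,0],-1],
    [[0,0,-0.8],[0,0,0],-1],
    [[0,0,-0.8],[0,0,0],-1],
    [[0,0,-0.8],[0,0,0],-1]
  ]
}}

```text
t: 6.35
ee_pos: [0.4826, 0.0651, 0.2098]
eef_rot: [-1.712, -2.634, 0.0]
ft_force: [0.9, -0.2, -0.7]
grip_width: 0.0043
gripper_force: 49.5
```

```bash
python3 - <<'E'
from h import *
s=log();print(s['ee_pos'],s['joint_pos'].round(3),s['grip_width'],s['gripper_force'])
import pickle
for c in ('side','top'):
    p=imaging.read_camera(c); pickle.dump(p,open(f'{c}1.pkl','wb'))
    if c=='side': cv2.imwrite('pics/lift.png',cv2.resize(p['image'][160:300,200:350],None,fx=5,fy=4.2,interpolation=cv2.INTER_CUBIC))
    w=cloud(p); hsv=cv2.cvtColor(p['image'],cv2.COLOR_BGR2HSV); H=hsv[...,0].astype(int)
    m=(abs(H-112)<14)&(hsv[...,1]>120)&(hsv[...,2]>50)&(w[...,2]>0.09)&(w[...,2]<0.25)&(np.abs(w[...,0]-.47)<.1)&(np.abs(w[...,1]-.1)<.12)
    q=w[m]; print(c,len(q))
    if len(q)>10:
        X,Y=px,py; A=cur(); d=(q-A[:3,3])@A[:3,:3]  # tool frame
        print('tool x',np.percentile(d[:,0],[1,50,99]).round(4),'y',np.percentile(d[:,1],[5,50,95]).round(4),'z',np.percentile(d[:,2],[1,99]).round(4))
        # angle of face in tool xz / xy
        cc=np.linalg.lstsq(np.c_[d[:,0],d[:,2],np.ones(len(d))],d[:,1],rcond=None)[0]; print('tilt',cc.round(3))
        mm=(np.column_stack([d[:,0],d[:,2]])*1000).astype(np.float32); print(cv2.minAreaRect(mm))
E
```

```text
[0.48264211 0.06512068 0.20978691] [ 0.26   0.237 -0.597  1.977  0.16   0.974  0.004] 0.004277849041815763 49.47757065296173
side 592
tool x [-0.0209  0.0348  0.0909] y [-0.0115 -0.0085 -0.005 ] z [-0.013   0.0508]
tilt [ 0.018 -0.007 -0.009]
((35.29454040527344, 16.1881046295166), (116.94347381591797, 72.47109985351562), 1.5630336999893188)
top 57
tool x [0.0172 0.0578 0.0933] y [-0.0036 -0.0014  0.0015] z [-0.0235  0.0035]
tilt [-0.013  0.11   0.001]
((56.40264129638672, -14.530097961425781), (79.22711181640625, 23.81658172607422), 13.124693870544434)
```

View pics/lift.png

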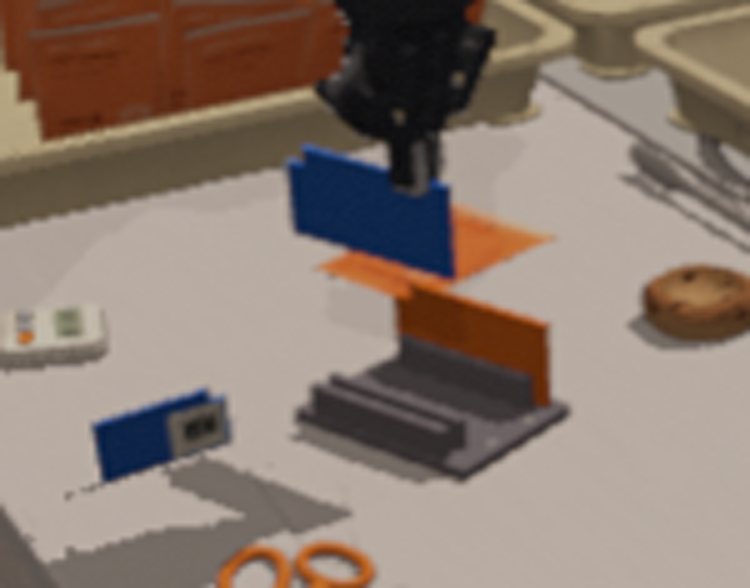

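The plate is clear of the rack and the orange plate is still in its slot. In the tool frame the plate centre is about (0.0355, 0, 0.018), so the label centre is at (0.0655, 0.001, 0.024). I move towards the reader with half the tilt first, to identify the arm's kinematics.

```bash
cat >> h.py <<'E'
yaw=np.radians(-12.9); d=np.array([np.cos(yaw),np.sin(yaw),0]); up=np.array([0,0,1.])
F=np.array([0.740,-0.134,0])-0.0898*d; F[2]=0.172
LAB=np.array([0.0655,0.001,0.024])
def goal(tilt,phi=0,back=0,lift=0):
    n=np.sin(tilt)*up+np.cos(tilt)*d   # label normal
    z=-np.cos(tilt)*up+np.sin(tilt)*d
    Rm=np.column_stack([np.cross(n,z),n,z])
    Rm=R.from_rotvec(n*phi).as_matrix()@Rm
    return T(F-back*d+lift*up-Rm@LAB,Rm)
E
python3 - <<'E'
from h import *
A=cur(); G=goal(np.radians(22),back=.06,lift=.03); print(G[:3,3].round(3), F.round(3))
for n in (10,12,14,16): print(n,row(A,G,n))
S=expm(np.real(logm(np.linalg.inv(A)@G))/4)
for i in range(5): print((A@np.linalg.matrix_power(S,i))[:3,3].round(3))
E
```

```text
[ 0.57  -0.162  0.224] [ 0.652 -0.114  0.172]
10 ([-0.965, 0.228, 0.01], [-0.262, -0.088, 0.455])
12 ([-0.804, 0.194, 0.01], [-0.218, -0.074, 0.379])
14 ([-0.688, 0.169, 0.009], [-0.187, -0.063, 0.325])
16 ([-0.602, 0.149, 0.009], [-0.164, -0.055, 0.284])
[0.485 0.066 0.211]
[0.52  0.015 0.212]
[ 0.546 -0.041  0.215]
[ 0.563 -0.101  0.219]
[ 0.57  -0.162  0.224]
```

>>> {"fn": "play_rows", "kwargs": {
  "increments": [
    [[-0.69,0.17,0.01],[-0.187,-0.063,0.325],-1],
    [[-0.69,0.17,0.01],[-0.187,-0.063,0.325],-1],
    [[-0.69,0.17,0.01],[-0.187,-0.063,0.325],-1],
    [[-0.69,0.17,0.01],[-0.187,-0.063,0.325],-1],
    [[-0.69,0.17,0.01],[-0.187,-0.063,0.325],-1],
    [[-0.69,0.17,0.01],[-0.187,-0.063,0.325],-1],
    [[-0.69,0.17,0.01],[-0.187,-0.063,0.325],-1]
  ]
}}

```text
t: 7.15
ee_pos: [0.5454, -0.0436, 0.2116]
eef_rot: [2.007, 2.208, 0.18]
ft_force: [0.1, 0.4, -1.2]
grip_width: 0.0039
gripper_force: 49.5
```

```bash
python3 -c "
from h import *
s=log();print(s['joint_pos'].round(3))"
```

```text
[ 0.371  0.218 -0.475  1.997  0.186  0.765 -0.112]
```

>>> {"fn": "play_rows", "kwargs": {
  "increments": [
    [[-0.69,0.17,0.01],[-0.187,-0.063,0.325],-1],
    [[-0.69,0.17,0.01],[-0.187,-0.063,0.325],-1],
    [[-0.69,0.17,0.01],[-0.187,-0.063,0.325],-1],
    [[-0.69,0.17,0.01],[-0.187,-0.063,0.325],-1],
    [[-0.69,0.17,0.01],[-0.187,-0.063,0.325],-1],
    [[-0.69,0.17,0.01],[-0.187,-0.063,0.325],-1],
    [[-0.69,0.17,0.01],[-0.187,-0.063,0.325],-1]
  ]
}}

```text
t: 7.85
ee_pos: [0.5689, -0.1648, 0.2209]
eef_rot: [2.211, 1.755, 0.338]
ft_force: [0.1, -0.5, -1.1]
grip_width: 0.0042
gripper_force: 49.5
```

```bash
cat > kin.py <<'E'
from h import *
from scipy.optimize import least_squares
D=[eval(l) for l in open('log.txt')]
sg=(-1,1,-1,1,-1,1,-1)
def fk(q,x):
    off,d1,d3,d5,d7,psi=x[:6]; a=x[6:9]
    M=T([0,0,d1],R.from_euler('z',off-q[0]).as_matrix())
    for i,dd in ((1,d3),(3,d5),(5,d7)):
        M=M@T([a[i//2],0,0],R.from_euler('yz',[1*q[i],0]).as_matrix()) 
        M=M@T([0,0,dd],R.from_euler('z',-q[i+1]).as_matrix())
    return M@T([0,0,0],R.from_euler('z',psi).as_matrix())
def err(M,p,r): return list(M[:3,3]-p)+list(0.3*(R.from_matrix(M[:3,:3].T)*R.from_rotvec(r)).as_rotvec())
def fit():
    return least_squares(lambda x:sum([err(fk(q,x),p,r) for q,p,r in D],[]) + list(1e-3*x[6:9]),[-.09,.34,.5,.45,.35,1.48,0,0,0])
lo=np.array([-2.96,-.34,-1.41,.24,-1.37,.17,-2.96]);hi=np.array([2.96,2.1,1.46,2.44,4.51,1.92,2.96])
def ik(G,x,q0,reg=0.005):
    r=R.from_matrix(G[:3,:3]).as_rotvec()
    f=least_squares(lambda q:err(fk(q,x),G[:3,3],r)+list(reg*(q-q0)*.1),np.clip(q0,lo+.05,hi-.05),bounds=(lo+.03,hi-.03))
    return f.x,np.array(err(fk(f.x,x),G[:3,3],r))
E
python3 - <<'E'
from h import *
s=log()
from kin import *
q0=s['joint_pos'];print(q0.round(3),s['ee_pos'],s['grip_width'])
f=fit();x=f.x;print(x.round(4),np.abs(f.fun).max().round(4))
for ti in (45,40,35):
  for phi in (-40,-20,0,20,40,60):
    q,e=ik(goal(np.radians(ti),np.radians(phi)),x,q0); print(ti,phi,q.round(2),np.abs(e).max().round(4))
E
```

```text
[ 0.482  0.191 -0.357  2.043  0.191  0.546 -0.23 ] [ 0.56887032 -0.16476438  0.2208865 ] 0.004159798472711317
[-0.0909  0.2764  0.5735  0.4799  0.3526  1.4808  0.0114 -0.0278  0.0102] 0.0101
45 -40 [-0.16  0.44 -0.28  2.14  1.42  1.12 -2.  ] 0.0
45 -20 [ 0.33  0.31 -0.58  2.28  1.72  0.73 -2.03] 0.0
45 0 [ 1.17  0.63 -1.36  2.3   1.95  0.65 -1.82] 0.0
45 20 [ 1.15  0.54 -0.86  2.15 -1.34  0.2   1.71] 0.012
45 40 [ 1.41  1.11 -1.31  2.    0.3   0.3   0.39] 0.0
45 60 [ 1.36  1.36 -1.31  1.76  0.05  0.66  0.79] 0.0
40 -40 [-0.17  0.42 -0.23  2.09  1.32  1.08 -1.83] 0.0
40 -20 [ 0.19  0.28 -0.39  2.21  1.49  0.63 -1.77] 0.0
40 0 [ 0.92  0.36 -0.92  2.23  1.72  0.29 -1.71] 0.0
40 20 [ 1.09  0.51 -0.81  2.14 -1.14  0.2   1.45] 0.0
40 40 [ 1.38  1.05 -1.27  1.96  0.21  0.38  0.4 ] 0.0
40 60 [ 1.34  1.31 -1.26  1.75 -0.01  0.7   0.75] 0.0
35 -40 [-0.19  0.42 -0.19  2.03  1.22  1.06 -1.66] 0.0
35 -20 [ 0.07  0.27 -0.22  2.14  1.23  0.59 -1.48] 0.0
35 0 [ 0.67  0.29 -0.59  2.15  0.86  0.2  -0.88] 0.0
35 20 [ 1.21  0.61 -1.06  2.07  0.18  0.23  0.1 ] 0.0
35 40 [ 1.34  0.99 -1.22  1.92  0.11  0.45  0.41] 0.0
35 60 [ 1.31  1.26 -1.21  1.73 -0.07  0.74  0.71] 0.0
```

```bash
cat > chk.py <<'E'
from kin import *
x=fit().x
def chain(A,B,q,n,m=6):
    S=expm(np.real(logm(np.linalg.inv(A)@B))/m)
    print(n,row(A,B,n))
    for i in range(1,m+1):
        M=A@np.linalg.matrix_power(S,i); q,e=ik(M,x,q,.02); print(q.round(2),np.abs(e).max().round(4),M[:3,3].round(3),'label',(M@[*LAB,1])[:3].round(3))
    return q
E
python3 - <<'E'
from chk import *
r=np.radians
B=goal(r(28),r(-40),back=.06,lift=.03)
q=chain(cur(),B,arm.state()['joint_pos'],8)
q=chain(B,goal(r(45),r(-40)),q,8)
E
```

```text
8 ([0.103, -0.019, -0.241], [-0.093, -0.622, 0.031])
[ 0.37  0.17 -0.31  2.06  0.36  0.56 -0.46] 0.0 [ 0.566 -0.161  0.228] label [ 0.593 -0.103  0.2  ]
[ 0.23  0.16 -0.27  2.07  0.6   0.63 -0.75] 0.0 [ 0.564 -0.155  0.235] label [ 0.593 -0.103  0.2  ]
[ 0.11  0.18 -0.25  2.07  0.78  0.73 -1.  ] 0.0 [ 0.562 -0.149  0.241] label [ 0.594 -0.102  0.201]
[ 0.01  0.21 -0.25  2.06  0.91  0.86 -1.18] 0.0 [ 0.56  -0.143  0.246] label [ 0.594 -0.102  0.201]
[-0.08  0.26 -0.24  2.05  0.99  1.   -1.33] 0.0 [ 0.559 -0.136  0.251] label [ 0.594 -0.101  0.202]
[-0.17  0.31 -0.24  2.03  1.05  1.13 -1.44] 0.0 [ 0.558 -0.128  0.255] label [ 0.594 -0.101  0.202]
8 ([0.193, 0.068, 0.23], [-0.203, 0.0, 0.171])
[-0.18  0.33 -0.23  2.06  1.1   1.11 -1.52] 0.0 [ 0.564 -0.129  0.247] label [ 0.603 -0.103  0.196]
[-0.19  0.34 -0.22  2.08  1.16  1.09 -1.61] 0.0 [ 0.571 -0.131  0.24 ] label [ 0.612 -0.105  0.19 ]
[-0.2   0.36 -0.21  2.1   1.22  1.08 -1.71] 0.0 [ 0.579 -0.133  0.233] label [ 0.622 -0.107  0.185]
[-0.22  0.38 -0.2   2.11  1.28  1.07 -1.8 ] 0.0 [ 0.586 -0.134  0.226] label [ 0.632 -0.109  0.18 ]
[-0.23  0.41 -0.19  2.13  1.35  1.07 -1.89] 0.0 [ 0.594 -0.136  0.22 ] label [ 0.642 -0.112  0.176]
[-0.24  0.43 -0.18  2.14  1.41  1.07 -1.99] 0.0 [ 0.602 -0.138  0.214] label [ 0.652 -0.114  0.172]
```

>>> {"fn": "play_rows", "kwargs": {
  "increments": [
    [[0.103,-0.019,-0.241],[-0.093,-0.622,0.031],-1],
    [[0.103,-0.019,-0.241],[-0.093,-0.622,0.031],-1],
    [[0.103,-0.019,-0.241],[-0.093,-0.622,0.031],-1],
    [[0.103,-0.019,-0.241],[-0.093,-0.622,0.031],-1],
    [[0.103,-0.019,-0.241],[-0.093,-0.622,0.031],-1],
    [[0.103,-0.019,-0.241],[-0.093,-0.622,0.031],-1],
    [[0.103,-0.019,-0.241],[-0.093,-0.622,0.031],-1],
    [[0.103,-0.019,-0.241],[-0.093,-0.622,0.031],-1]
  ]
}}

```text
t: 8.65
ee_pos: [0.5578, -0.1261, 0.2553]
eef_rot: [1.946, 1.284, -0.3]
ft_force: [0.6, -0.8, -1.6]
grip_width: 0.004
gripper_force: 49.5
```

```bash
python3 - <<'E'
from h import *
s=log();print(s['joint_pos'].round(2),s['grip_width'],np.abs(s['dq']).max())
from chk import *
chain(cur(),goal(np.radians(45),np.radians(-40)),s['joint_pos'],8,2)
E
```

```text
[-0.12  0.3  -0.27  2.03  1.01  1.19 -1.37] 0.00403955721584918 1.0265174336672072
8 ([0.188, 0.068, 0.238], [-0.202, 0.0, 0.172])
[-0.15  0.35 -0.25  2.11  1.23  1.09 -1.69] 0.0 [ 0.579 -0.132  0.233] label [ 0.622 -0.106  0.185]
[-0.17  0.43 -0.23  2.15  1.43  1.08 -1.97] 0.0 [ 0.602 -0.138  0.214] label [ 0.652 -0.114  0.172]
```

>>> {"fn": "play_rows", "kwargs": {
  "increments": [
    [[0.188,0.068,0.238],[-0.202,0,0.172],-1],
    [[0.188,0.068,0.238],[-0.202,0,0.172],-1],
    [[0.188,0.068,0.238],[-0.202,0,0.172],-1],
    [[0.188,0.068,0.238],[-0.202,0,0.172],-1],
    [[0.188,0.068,0.238],[-0.202,0,0.172],-1],
    [[0.188,0.068,0.238],[-0.202,0,0.172],-1],
    [[0.188,0.068,0.238],[-0.202,0,0.172],-1],
    [[0.188,0.068,0.238],[-0.202,0,0.172],-1]
  ]
}}

```text
t: 9.45
ee_pos: [0.6023, -0.1385, 0.2128]
eef_rot: [1.859, 1.073, -0.054]
ft_force: [-0.6, -0.0, -0.3]
grip_width: 0.0039
gripper_force: 49.5
```

>>> {"fn": "play_rows", "kwargs": {
  "increments": [
    [[0,0,0],[0,0,0],-1],
    [[0,0,0],[0,0,0],-1],
    [[0,0,0],[0,0,0],-1]
  ]
}}

```text
t: 9.75
ee_pos: [0.6021, -0.1382, 0.2137]
eef_rot: [1.859, 1.075, -0.056]
ft_force: [-0.1, -0.3, -0.5]
grip_width: 0.0042
gripper_force: 49.5
```

```bash
python3 - <<'E'
from h import *
s=log();A=cur();print((A@[*LAB,1])[:3].round(3),F.round(3),A[:3,1].round(3),s['grip_width'],s['gripper_force'],np.abs(s['dq']).max())
ims=[]
for c in ('side','top'):
    p=imaging.read_camera(c)
    w=cloud(p); hsv=cv2.cvtColor(p['image'],cv2.COLOR_BGR2HSV); H=hsv[...,0].astype(int)
    near=(np.linalg.norm(w-(A@[0.0355,0,.018,1])[:3],axis=-1)<.09)
    m=(abs(H-112)<14)&(hsv[...,1]>120)&(hsv[...,2]>50)&near
    vu=np.argwhere(near); print(c,m.sum(),vu.mean(0))
    q=w[m]
    if m.sum()>10:
        dd=(q-A[:3,3])@A[:3,:3]; print(np.percentile(dd,[1,50,99],axis=0).round(4)); print(cv2.minAreaRect((dd[:,[0,2]]*1000).astype(np.float32)))
        cc=np.linalg.lstsq(np.c_[dd[:,0],dd[:,2],np.ones(len(dd))],dd[:,1],rcond=None)[0]; print('tilt',cc.round(3))
    # white/black label pixels: plane within tool y in [-.005,.012], x in 38..93
    t=(w-A[:3,3])@A[:3,:3]
    lm=(np.abs(t[...,1])<.012)&(t[...,0]>.02)&(t[...,0]<.1)&(hsv[...,1]<90)&(t[...,2]>-.03)&(t[...,2]<.07)
    if lm.sum()>10: print('label',lm.sum(),np.median(t[lm],axis=0).round(4),np.percentile(t[lm],[3,97],axis=0).round(4))
    u,v=(320,200) if c=='top' else (390,230)
    r,cx=vu.mean(0).astype(int); print(r,cx)
    y0=max(0,min(480-130,r-65)); x0=max(0,min(640-95,cx-47)); ims.append(cv2.resize(p['image'][y0:y0+130,x0:x0+95],None,fx=4.2,fy=4.2,interpolation=cv2.INTER_CUBIC))
cv2.imwrite('pics/fin.png',np.hstack(ims)[:, :800])
E
```

```text
[ 0.652 -0.114  0.172] [ 0.652 -0.114  0.172] [ 0.691 -0.158  0.705] 0.004205306874432337 49.504956007003784 0.005725664163796112
side 107 [222.31481481 358.05092593]
[[-0.0272 -0.0025 -0.0134]
 [-0.0039  0.0001  0.0156]
 [ 0.075   0.0023  0.0515]]
((25.923946380615234, 20.40465545654297), (109.48252868652344, 66.24718475341797), 2.356240749359131)
tilt [ 0.008  0.023 -0.   ]
label 42 [0.0646 0.0004 0.024 ] [[ 0.0369 -0.0002 -0.0016]
 [ 0.0892  0.0019  0.0488]]
222 358
top 149 [192.26576577 351.8536036 ]
[[-0.0237  0.     -0.0161]
 [ 0.0005  0.0034  0.0253]
 [ 0.0779  0.0068  0.0533]]
((26.410066604614258, 20.05933952331543), (104.7472915649414, 72.49578094482422), 3.9785397052764893)
tilt [-0.008 -0.007  0.004]
label 95 [0.0663 0.0034 0.0368] [[ 0.0386 -0.0011 -0.01  ]
 [ 0.0925  0.0056  0.0543]]
192 351
```

View pics/fin.png

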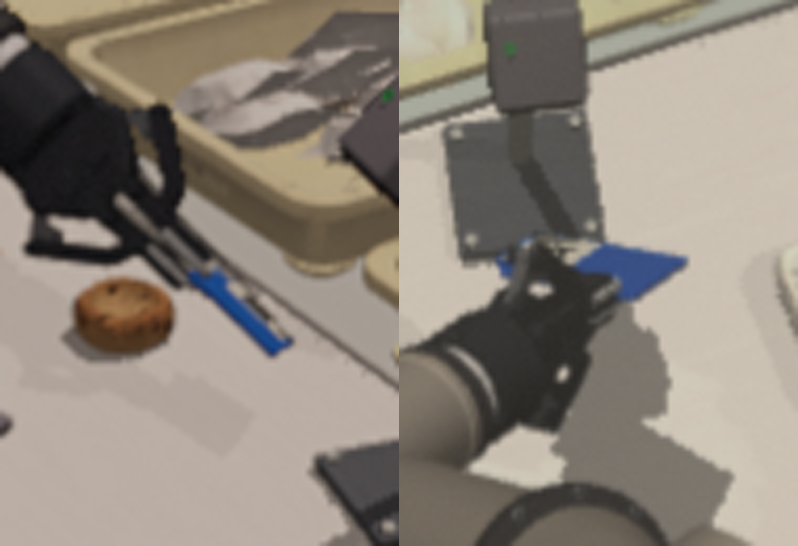

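The plate is held by its plain half with the label up, and its measured centre matches the expected one within a few mm. The reader head sits at the top right of the left crop, and nothing touches the plate. I hand in.

```bash
python3 -c "
from station import arm
print(arm.job_done())"
```

```text
the job is handed in; nothing more can be done
None
```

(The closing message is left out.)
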